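# Find the loose inspection cover and push it open

## Robot

A 6-joint arm with a two-finger parallel gripper is mounted at the origin on the work surface. World frame = base frame: x ahead of the robot, y to its left, z up, the work surface at z = 0. Lengths are in m, angles in degrees, forces in N, time in s.
With the tool pointing down it reaches from about 0.3 to 0.85 m from the base axis. Payload 4.2 kg.
Tool frame: the origin (TCP) lies midway between the tips of the shut fingers; the grasp point (between the pads) lies 19 mm behind it; z points along the fingers, y is the direction in which the jaws open and shut (so a half turn about z gives the same grasp; the last joint's range is limited). The gripper opens to 91 mm and grips with 3 to 60 N. Pads are 32 mm wide; open, the fingers measure 118 mm over their backs; the gripper's body (76 mm by 178 mm) begins 60 mm behind the grasp point.
Start: joints at [-1.146, 18.312, 89.639, -0, 72.044, -1.146], TCP at [0.575, 0, 0.214] pointing down, gripper open.
Joint ranges: [-177.97, 177.97], [-48.28, 115.42], [12.27, 149.76], [-77.06, 257.06], [2.81, 150.46], [-146.56, 146.56]. Speed limits (degrees/s): [147.25, 147.25, 180, 180, 180, 180].

## Interface

Orientations are given as [roll, pitch, yaw] about the fixed x, y, z axes, in that order (R = Rz(yaw) Ry(pitch) Rx(roll)).
In Python, from rig import bot, grab_frame, sign_off gives the robot as it stands.
- The arm moves only by the shell command python3 -m handwheel 'ROWS' [FORCE]. ROWS is JSON, a list of rows, each a list of 7 numbers: the gripper command: -1 is shut, 1 is fully open, values between are in proportion, then the shift along the world's x, y, z in m, then the turn, a rotation vector about the world's x, y, z in rad. In form: [[grip, dx, dy, dz, rx, ry, rz], ...]. A call has 1 to 5 rows; each row shifts and turns the commanded pose from where the row before left it; what a row does not reach is not made up. A row lasts 1/8 s, in which the tool goes at most 62.5 mm and 10.7 degrees, less where a joint would pass 70% of its speed; a pose out of reach is approached as far as the arm can. A call with a gripper value outside its range is refused whole. The fingers move at their own pace and stop on an object; FORCE is the grip in N (left out, the last holds). Time passes only in rows, so rows that do not move let the fingers close. It gives the time, the measured TCP pose, the force and the opening at its end, in the units of the state.
- bot.read_state(): the state, without advancing time (a new reading comes with each control period).
- grab_frame(name): name is "scene" or "side" or "wrist"; returns a dict with "color" (420x560x3 uint8, blue, green, red), "z_map" (420x560 float32, m along the optical axis (not along the pixel's ray), 0 where there is no reading), "fov_y" (degrees; the focal length in pixels is half the picture's height over the tangent of half this angle, whatever the lens; pixels are square), "cx", "cy" (the principal point, pixels), "xyz" and "rotation" of the camera in the world. Camera axes: x right, y up, looking along -z (the intrinsics and any distortion apply to the point x, -y, -z); pixel columns grow to the right and rows downward; lengths in m; the calibration is good to about 2 mm. A picture is of the moment at which its call begins.
- sign_off(): hands the job in, once; it reports no verdict.
The state is a dict: "time_s": time; "q": joint angles; "dq": joint speeds; "joint_efforts": joint torques, N m; "ee_pos": TCP position; "orientation": TCP orientation; "force": force on the tool from outside, world axes, zero at the start; "moment": the same for the moment, N m; "opening": finger opening in m.
Only numpy, scipy, OpenCV 4.12 (cv2) and the standard library are available. Lean on these libraries where they do the work, as an engineer would, in place of code of your own. Each camera call takes 0.05 s, during which the arm holds its last target.

## Task

Press the pads of the four inspection covers on the white detector housing to find the one cover that rocks: push its pad end down so that its far end tips up. Then, without gripping it, push the raised end up and over, past upright, until the cover leans against its stop and stays open. Do not knock, shift or pick up the sensor can, steel ring, jar or wrench, and finish clear of everything.

Things in the scene. Friction and masses are not known exactly. Their poses are not given: they have to be found in the camera images.
- housing: White metal housing fixed to the bench, 202 x 460 x 100 mm (x, y, z), turned at most 15 degrees: its -x side faces the robot. Origin on the bench under its middle in x; y spans -225 to +235 mm. Four identical aluminium covers lie flush in its top in a row along y, 84 mm apart (housing y -166, -82, +2, +86). Each pivots on a hinge line along y at housing x = -14 mm, 98 mm above the bench.
- cover_a (a joint): Angle of the cover at housing y = -166 mm, rad: 0 shut and flush, grows as the pad end sinks and the far end rises, 1.57 upright, 1.83 open at its stop. Three covers are propped from below, unseen, and give under 3 mm; one, different each time, is free. It weighs 0.12 kg; its stiff hinge (0.06 N m) keeps any angle it is left at, and its pad end sinks under 2 to 5 N.
- cover_a_pad (a point): Centre of the round black press pad (28 mm across, 1.2 mm high) on that cover, 42 mm from the hinge line on the robot's side (housing -x). The cover is 64 mm wide, 4 mm thick and reaches 60 mm to this side, over a hollow (75 mm deep under the free cover). The point moves with the cover; x runs along the cover from pad end to far end, z out of its outer face.
- cover_a_edge (a point): Middle of the far edge of that cover, 88 mm from the hinge line on the side away from the pad (housing +x). It swings up in an arc about the hinge line as the cover tips, and must end up past upright, over the pad side.
- cover_b (a joint): Angle of the cover at housing y = -82 mm, rad: 0 shut and flush, grows as the pad end sinks and the far end rises, 1.57 upright, 1.83 open at its stop. Three covers are propped from below, unseen, and give under 3 mm; one, different each time, is free. It weighs 0.12 kg; its stiff hinge (0.06 N m) keeps any angle it is left at, and its pad end sinks under 2 to 5 N.
- cover_b_pad (a point): Centre of the round black press pad (28 mm across, 1.2 mm high) on that cover, 42 mm from the hinge line on the robot's side (housing -x). The cover is 64 mm wide, 4 mm thick and reaches 60 mm to this side, over a hollow (75 mm deep under the free cover). The point moves with the cover; x runs along the cover from pad end to far end, z out of its outer face.
- cover_b_edge (a point): Middle of the far edge of that cover, 88 mm from the hinge line on the side away from the pad (housing +x). It swings up in an arc about the hinge line as the cover tips, and must end up past upright, over the pad side.
- cover_c (a joint): Angle of the cover at housing y = +2 mm, rad: 0 shut and flush, grows as the pad end sinks and the far end rises, 1.57 upright, 1.83 open at its stop. Three covers are propped from below, unseen, and give under 3 mm; one, different each time, is free. It weighs 0.12 kg; its stiff hinge (0.06 N m) keeps any angle it is left at, and its pad end sinks under 2 to 5 N.
- cover_c_pad (a point): Centre of the round black press pad (28 mm across, 1.2 mm high) on that cover, 42 mm from the hinge line on the robot's side (housing -x). The cover is 64 mm wide, 4 mm thick and reaches 60 mm to this side, over a hollow (75 mm deep under the free cover). The point moves with the cover; x runs along the cover from pad end to far end, z out of its outer face.
- cover_c_edge (a point): Middle of the far edge of that cover, 88 mm from the hinge line on the side away from the pad (housing +x). It swings up in an arc about the hinge line as the cover tips, and must end up past upright, over the pad side.
- cover_d (a joint): Angle of the cover at housing y = +86 mm, rad: 0 shut and flush, grows as the pad end sinks and the far end rises, 1.57 upright, 1.83 open at its stop. Three covers are propped from below, unseen, and give under 3 mm; one, different each time, is free. It weighs 0.12 kg; its stiff hinge (0.06 N m) keeps any angle it is left at, and its pad end sinks under 2 to 5 N.
- cover_d_pad (a point): Centre of the round black press pad (28 mm across, 1.2 mm high) on that cover, 42 mm from the hinge line on the robot's side (housing -x). The cover is 64 mm wide, 4 mm thick and reaches 60 mm to this side, over a hollow (75 mm deep under the free cover). The point moves with the cover; x runs along the cover from pad end to far end, z out of its outer face.
- cover_d_edge (a point): Middle of the far edge of that cover, 88 mm from the hinge line on the side away from the pad (housing +x). It swings up in an arc about the hinge line as the cover tips, and must end up past upright, over the pad side.
- sensor_can: Bystander: loose steel sensor can, 46 mm across, 63 mm tall, standing on the +y end of the housing's top; origin at the centre of its underside.
- flange: Bystander: loose steel ring, 84 mm across, 14 mm tall, on the bench on the robot's side of the housing; origin at the centre of its underside.
- wrench: Bystander: loose wrench lying on the bench beyond the housing; origin at the middle of its underside.
- grease_jar: Bystander: loose white jar, 52 mm across, 60 mm tall, on the bench on the robot's side of the housing; origin at the centre of its underside.

How it is judged:
By the outcome, as a careful person would: the job done as asked, in the order asked, and still so for the second after the job is handed in, with the robot touching nothing.
It also fails if it takes over 48 s, if anything falls off the work surface, if the arm or the gripper's body presses on something with over 40 N, if the wrist force passes 120 N, or if a joint passes its speed limit or range.

## Working session

There is one attempt and no reset: what is moved stays moved. The work goes in short steps, Python scripts to look and compute and a shell command to move; the robot and the scene stay as the last step left them, time stands still between calls to the robot, and variables do not carry over. Pictures are saved under pics/ and viewed, and the job is handed in when it is done.

```bash
mkdir -p pics; ls
cat > h.py <<'E'
import numpy as np, cv2
from rig import bot, grab_frame
def pt(f,u,v,z=None):
    H,W=f['z_map'].shape; fl=H/2/np.tan(np.radians(f['fov_y'])/2)
    z=f['z_map'][int(v),int(u)] if z is None else z
    c=np.array([(u-f['cx'])/fl*z,-(v-f['cy'])/fl*z,-z])
    return R(f)@c+np.array(f['xyz'])
def R(f):
    r=np.array(f['rotation'],float)
    if r.shape==(3,3): return r
    from scipy.spatial.transform import Rotation as Ro
    return Ro.from_euler('xyz',r,degrees=True).as_matrix()
E
python3 - <<'E'
from h import *
import pickle
print(bot.read_state())
for n in ["scene","side","wrist"]:
    f=grab_frame(n); print(n,{k:v for k,v in f.items() if k not in('color','z_map')})
    cv2.imwrite(f'pics/{n}0.png',f['color']); pickle.dump(f,open(f'{n}0.pkl','wb'))
E
```

```text
pics
{'time_s': 0.0, 'q': array([-1.14523756e+00,  1.83517016e+01,  8.97057536e+01, -4.06329897e-04,
        7.20430211e+01, -1.14663827e+00]), 'dq': array([-0.07438348,  0.03405833, -0.08084923,  0.05283873, -0.00894602,
        0.01135634]), 'joint_efforts': array([-5.01459035e-04, -4.12465632e+01, -2.31973493e+01,  7.28826877e-02,
        4.58198413e-02, -1.41870069e-04]), 'ee_pos': array([5.74503997e-01, 1.52218725e-05, 2.13124089e-01]), 'orientation': array([-1.79899536e+02, -1.62441776e-03,  9.00015249e+01]), 'force': array([ 0.61977742,  0.09124473, -0.10141912]), 'moment': array([-0.00699555,  0.00820097,  0.02928434]), 'opening': 0.09065642201594827}
scene {'fov_y': 48.75059877397868, 'cx': 288.3952106202228, 'cy': 204.2620686932421, 'xyz': array([0.78281056, 0.52306476, 0.69872742]), 'rotation': array([ 39.95176191,  -0.16442112, 153.89318003])}
side {'fov_y': 46.21473244679533, 'cx': 277.90008713252826, 'cy': 215.20130245396948, 'xyz': array([0.30514162, 0.74965611, 0.75398179]), 'rotation': array([  47.98668622,   -0.35041071, -162.34346673])}
wrist {'fov_y': 68.50260791510163, 'cx': 279.8162449852183, 'cy': 205.74243485502762, 'xyz': array([0.57584388, 0.07337626, 0.38354708]), 'rotation': array([-15.06236069,   0.04981332,  -0.04677965])}
```

View pics/scene0.png

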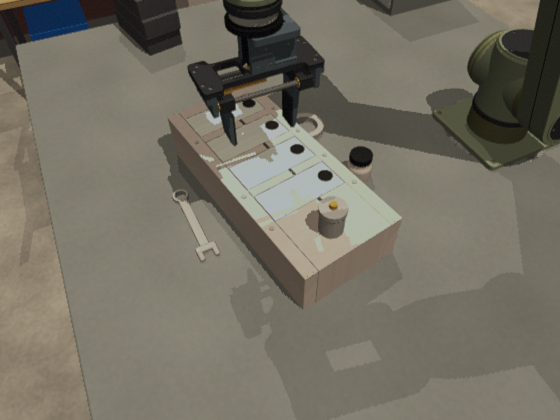

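View pics/side0.png

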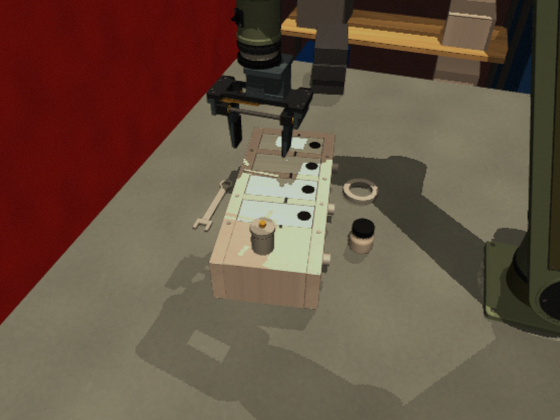

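View pics/wrist0.png

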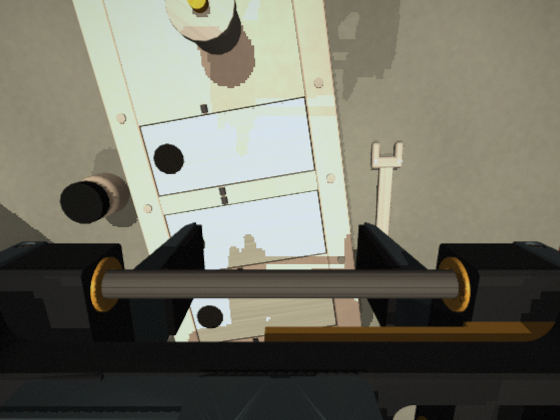

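The pads appear in the scene image at about a(249,103), b(272,125), c(297,149) and d(325,175), with d nearest the can. The wrist image shows d at (169,159) and b at (210,317). The can is at (333,217) in the scene image, with the jar and ring on the robot side and the wrench beyond. Next I'll measure these.

Run:
```python
from h import *
import pickle
s=pickle.load(open('scene0.pkl','rb'));d=pickle.load(open('side0.pkl','rb'));w=pickle.load(open('wrist0.pkl','rb'))
np.set_printoptions(precision=4,suppress=True)
for f,n,ps in((s,'scene',[(249,103),(272,125),(297,149),(325,175),(333,203),(361,155),(312,120)]),(d,'side',[(315,145),(312,167),(308,189),(304,216),(262,225),(363,227),(376,190)]),(w,'wrist',[(169,159),(210,317),(85,202),(188,8)])):
    for p in ps: print(n,p,pt(f,*p))
# centroid of dark pads
for f,n,ps in((s,'scene',[(249,103),(272,125),(297,149),(325,175)]),(d,'side',[(315,145),(312,167),(308,189),(304,216)]),(w,'wrist',[(169,159),(210,317)])):
    g=f['color'].max(2)<70
    k,lab,st,ce=cv2.connectedComponentsWithStats(g.astype(np.uint8))
    for p in ps:
        l=lab[p[1],p[0]]; 
        if l: print(n,p,st[l],ce[l],pt(f,*ce[l]))
```

```text
scene (249, 103) [ 0.514  -0.206   0.1005]
scene (272, 125) [ 0.4995 -0.1246  0.0988]
scene (297, 149) [ 0.4869 -0.0403  0.1004]
scene (325, 175) [0.4722 0.0412 0.1003]
scene (333, 203) [0.5218 0.1475 0.1622]
scene (361, 155) [ 0.3592 -0.01    0.0573]
scene (312, 120) [ 0.3661 -0.1995  0.0069]
side (315, 145) [ 0.5132 -0.2057  0.1005]
side (312, 167) [ 0.498  -0.1199  0.0999]
side (308, 189) [ 0.4863 -0.0424  0.0995]
side (304, 216) [0.4718 0.0421 0.0993]
side (262, 225) [0.5203 0.1542 0.1607]
side (363, 227) [ 0.3575 -0.0061  0.0593]
side (376, 190) [ 0.3546 -0.1926  0.014 ]
wrist (169, 159) [0.4745 0.0415 0.101 ]
wrist (210, 317) [ 0.5019 -0.1242  0.1002]
wrist (85, 202) [ 0.3641 -0.0095  0.0596]
wrist (188, 8) [0.5151 0.1465 0.1531]
scene (249, 103) [ 188    0  136  145 8276] [258.1648  62.9571] [0.5828 0.0269 0.3509]
scene (272, 125) [266 121  12   8  79] [271.3671 124.6203] [ 0.5008 -0.1246  0.1002]
scene (297, 149) [291 145  13   9  89] [296.8764 148.573 ] [ 0.4866 -0.0414  0.1005]
scene (325, 175) [318 171  14  10 109] [324.7156 175.055 ] [0.4722 0.0402 0.0991]
side (315, 145) [309 142  12   7  59] [314.4068 144.7119] [ 0.5146 -0.2054  0.1012]
side (312, 167) [306 162  11   7  58] [311.2241 165.4828] [ 0.5012 -0.1254  0.0996]
side (308, 189) [302 186  12   7  72] [307.7778 188.9444] [ 0.4873 -0.0445  0.0978]
side (304, 216) [298 212  13   8  85] [303.6941 215.4588] [0.4729 0.0404 0.099 ]
wrist (169, 159) [154 144  29  30 666] [168.2688 158.6547] [0.4741 0.0419 0.1015]
wrist (210, 317) [198 306  25  22 437] [209.6865 316.6682] [ 0.5017 -0.1235  0.1007]
```

```bash
python3 -m handwheel '[[-1,-0.05,0.02,-0.03,0,0,0.083],[-1,-0.052,0.021,-0.03,0,0,0.083],[-1,0,0,-0.03,0,0,0],[-1,0,0,-0.012,0,0,0],[-1,0,0,0,0,0,0]]' 20
```

```text
time_s: 0.78
ee_pos: [0.4743, 0.0405, 0.1122]
orientation: [-180.0, -0.0, 99.5]
force: [0.2, 0.6, 0.7]
opening: 0.0442
```

```bash
python3 -m handwheel '[[-1,0,0,0,0,0,0],[-1,0,0,0,0,0,0],[-1,0,0,-0.004,0,0,0],[-1,0,0,-0.003,0,0,0],[-1,0,0,0,0,0,0]]'
python3 - <<'E'
from h import *
print(bot.read_state()['force'])
f=grab_frame('side'); cv2.imwrite('pics/s1.png',cv2.resize(f['color'][100:300,150:430],None,fx=2.8,fy=2.8))
E
```

```text
time_s: 1.4
ee_pos: [0.4736, 0.0406, 0.1052]
orientation: [-180.0, -0.0, 99.5]
force: [-0.3, 0.0, 0.4]
opening: 0.0007
[-0.2577998   0.02016744  0.38605768]
```

View pics/s1.png

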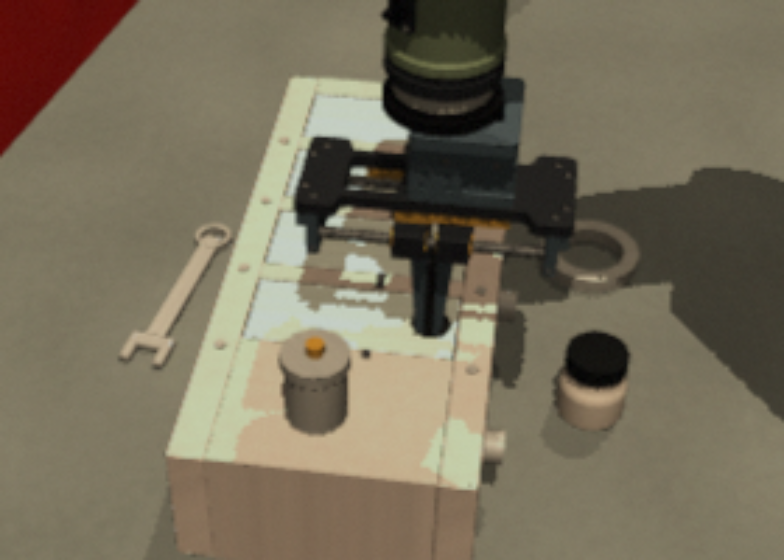

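The shut fingertips are just above pad d, at about (430,325) in the crop. The can, at (315,380), is clear. I'll press gently.

```bash
python3 -m handwheel '[[-1,0,0,-0.002,0,0,0],[-1,0,0,-0.002,0,0,0],[-1,0,0,-0.001,0,0,0],[-1,0,0,-0.001,0,0,0]]'; python3 -m handwheel '[[-1,0,0,-0.001,0,0,0],[-1,0,0,-0.001,0,0,0]]'
```

```text
time_s: 1.95
ee_pos: [0.4739, 0.0406, 0.1007]
orientation: [180.0, 0.0, 99.5]
force: [-4.3, -0.1, 15.6]
opening: 0.0002
time_s: 2.2
ee_pos: [0.474, 0.0406, 0.1006]
orientation: [179.9, 0.0, 99.5]
force: [-9.6, -0.9, 29.9]
opening: 0.0004
```

d is propped: 30 N with no give. Moving on to c.

```bash
python3 -m handwheel '[[-1,0,0,0.014,0,0,0],[-1,0.007,-0.0415,0,0,0,0],[-1,0.0065,-0.0415,0,0,0,0],[-1,0,0,-0.006,0,0,0],[-1,0,0,0,0,0,0]]'; python3 -m handwheel '[[-1,0,0,-0.002,0,0,0],[-1,0,0,-0.002,0,0,0],[-1,0,0,-0.001,0,0,0],[-1,0,0,-0.001,0,0,0],[-1,0,0,-0.001,0,0,0]]'
```

```text
time_s: 2.82
ee_pos: [0.4867, -0.042, 0.1049]
orientation: [-179.9, -0.1, 99.5]
force: [0.8, 0.0, 0.1]
opening: 0.0006
time_s: 3.45
ee_pos: [0.4873, -0.0416, 0.1006]
orientation: [180.0, -0.0, 99.5]
force: [-6.5, 2.9, 21.6]
opening: 0.0002
```

c is propped too (21.6 N). Next is b.

```bash
python3 -m handwheel '[[-1,0,0,0.014,0,0,0],[-1,0.007,-0.0415,0,0,0,0],[-1,0.0065,-0.0415,0,0,0,0],[-1,0,0,-0.007,0,0,0],[-1,0,0,0,0,0,0]]'; python3 -m handwheel '[[-1,0,0,-0.002,0,0,0],[-1,0,0,-0.002,0,0,0],[-1,0,0,-0.001,0,0,0],[-1,0,0,-0.001,0,0,0],[-1,0,0,-0.001,0,0,0]]'
```

```text
time_s: 4.08
ee_pos: [0.5002, -0.1249, 0.1049]
orientation: [-179.9, -0.1, 99.5]
force: [-0.2, 0.3, 0.7]
opening: 0.0006
time_s: 4.7
ee_pos: [0.5009, -0.1246, 0.1007]
orientation: [180.0, -0.0, 99.5]
force: [-5.7, 3.6, 19.4]
opening: 0.0005
```

b is propped. Next is a.

```bash
python3 -m handwheel '[[-1,0,0,0.014,0,0,0],[-1,0.007,-0.0415,0,0,0,0],[-1,0.0065,-0.0405,0,0,0,0],[-1,0,0,-0.007,0,0,0],[-1,0,0,0,0,0,0]]'; python3 -m handwheel '[[-1,0,0,-0.002,0,0,0],[-1,0,0,-0.002,0,0,0],[-1,0,0,-0.001,0,0,0],[-1,0,0,-0.001,0,0,0],[-1,0,0,-0.001,0,0,0]]'
```

```text
time_s: 5.32
ee_pos: [0.5136, -0.2068, 0.1048]
orientation: [-179.9, -0.1, 99.5]
force: [0.9, -0.2, -1.0]
opening: 0.0008
time_s: 5.95
ee_pos: [0.5144, -0.2071, 0.0986]
orientation: [180.0, -0.0, 99.5]
force: [-1.3, 0.3, 2.5]
opening: 0.0004
```

a is the free cover (2.5 N, sinking). I'll work out the tip-up path, with the tool leaning part of the way with the cover.

Run:
```python
import numpy as np
c=np.radians
ex=np.array([.986,.165])
prev=None
for th in range(0,50,4):
    ph=0.4*th; r=.036 if th else .042
    n=np.array([-np.sin(c(th)),np.cos(c(th))])
    P=-r*np.array([np.cos(c(th)),np.sin(c(th))])+.0032*n
    T=P-.0135*np.array([np.cos(c(ph)),np.sin(c(ph))])
    xy=np.array([.5557,-.1989])+ex*T[0]
    b=T[0]-.0135*np.cos(c(ph))-0.0; zb=T[1]-.0135*np.sin(c(ph)) # back corner
    xr=b-np.tan(c(ph))*(.002-zb)
    print(th,round(ph,1),np.round([*xy,.098+T[1]],4),'rim margin',round(xr+.060,4))
print('rot axis per 1.6deg', -c(1.6)*np.array([-.165,.986]))
```

```text
0 0.0 [ 0.501  -0.2081  0.1012] rim margin -0.009
4 1.6 [ 0.5068 -0.2071  0.0983] rim margin -0.0032
8 3.2 [ 0.5068 -0.2071  0.0954] rim margin -0.0034
12 4.8 [ 0.5071 -0.207   0.0925] rim margin -0.0035
16 6.4 [ 0.5075 -0.207   0.0896] rim margin -0.0036
20 8.0 [ 0.5081 -0.2069  0.0868] rim margin -0.0038
24 9.6 [ 0.5089 -0.2067  0.084 ] rim margin -0.0039
28 11.2 [ 0.5098 -0.2066  0.0813] rim margin -0.004
32 12.8 [ 0.5109 -0.2064  0.0786] rim margin -0.0041
36 14.4 [ 0.5122 -0.2062  0.0761] rim margin -0.0042
40 16.0 [ 0.5137 -0.2059  0.0736] rim margin -0.0042
44 17.6 [ 0.5153 -0.2057  0.0712] rim margin -0.0043
48 19.2 [ 0.517  -0.2054  0.0689] rim margin -0.0043
rot axis per 1.6deg [ 0.00460767 -0.02753431]
```

```bash
python3 -m handwheel '[[-1,0,0,-0.003,0,0,0],[-1,0.0005,0,-0.003,0,0,0],[-1,0.0005,0,-0.003,0,0,0]]'; python3 -m handwheel '[[-1,0,0,-0.003,0,0,0],[-1,0,0,-0.003,0,0,0],[-1,0,0,-0.003,0,0,0],[-1,0,0,-0.002,0,0,0],[-1,0,0,0,0,0,0]]';python3 - <<'E'
from h import *
for n in ['side','scene']:
    f=grab_frame(n); cv2.imwrite(f'pics/{n}2.png',cv2.resize(f['color'][40:240,150:430],None,fx=2.8,fy=2.8))
E
```

```text
time_s: 6.32
ee_pos: [0.5155, -0.2074, 0.0892]
orientation: [180.0, -0.0, 99.5]
force: [-0.8, 1.6, 2.3]
opening: 0.0003
time_s: 6.95
ee_pos: [0.515, -0.2073, 0.0781]
orientation: [-180.0, -0.0, 99.5]
force: [-0.1, -0.3, 0.6]
opening: 0.0006
```

View pics/side2.png

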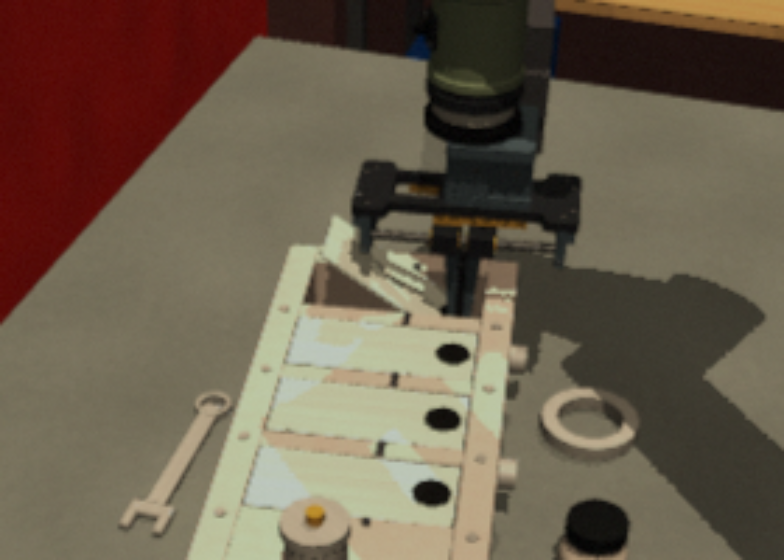

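View pics/scene2.png

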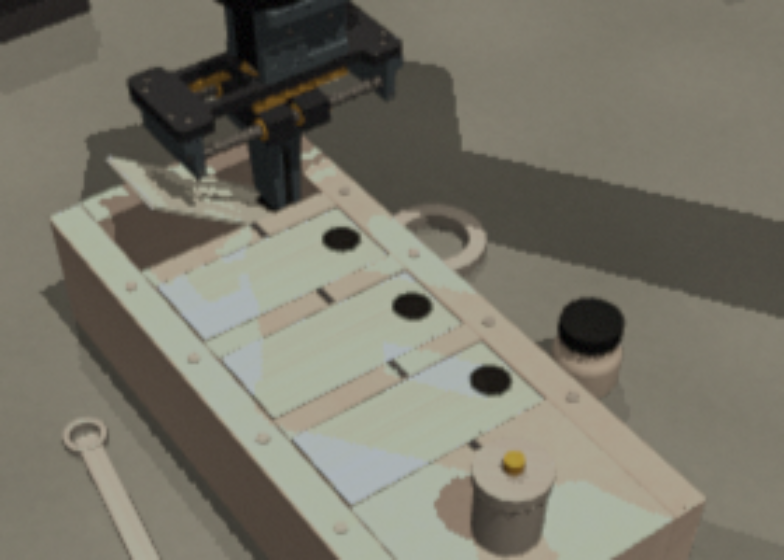

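Cover a is raised about 40° (far edge at (340,220) in the side crop) and the fingers sit in the hollow on the pad. Next I'll lift out, cross over, and come down beyond the raised edge.

```bash
python3 -m handwheel '[[-1,-0.001,0,0.025,0,0,0],[-1,0,0,0.055,0,0,0],[-1,0,0,0.055,0,0,0],[-1,0.05,0.0085,0,0,0,0],[-1,0.05,0.0085,0,0,0,0]]';python3 -m handwheel '[[-1,0.045,0.0085,0,0,0,0],[-1,0,0,-0.03,0,0,0],[-1,0,0,-0.03,0,0,0],[-1,0,0,-0.025,0,0,0],[-1,0,0,0,0,0,0]]';python3 - <<'E'
from h import *
for n in ['side','scene']:
    f=grab_frame(n); cv2.imwrite(f'pics/{n}3.png',cv2.resize(f['color'][20:220,150:430],None,fx=2.8,fy=2.8))
E
```

```text
time_s: 7.68
ee_pos: [0.6155, -0.1904, 0.2149]
orientation: [179.9, 0.1, 99.5]
force: [0.7, -1.0, 1.1]
opening: 0.0005
time_s: 8.3
ee_pos: [0.6577, -0.1813, 0.1258]
orientation: [-179.7, -0.2, 99.5]
force: [-0.3, -0.4, -0.4]
opening: 0.0005
```

View pics/side3.png

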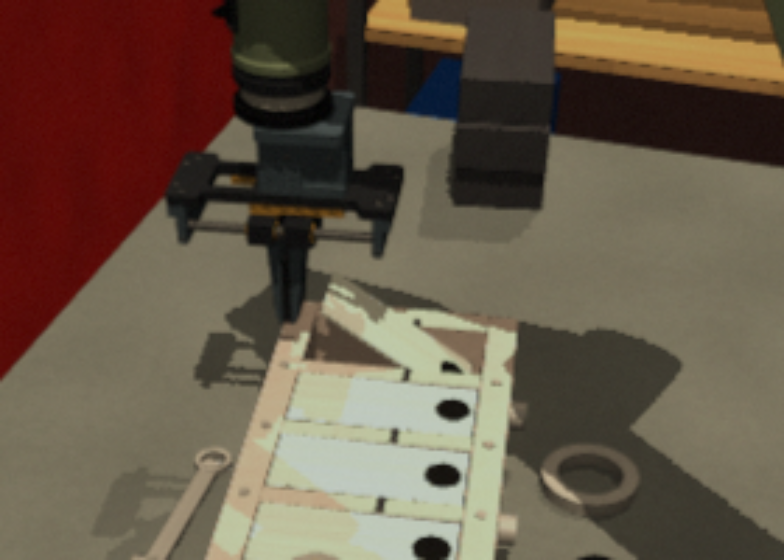

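View pics/scene3.png

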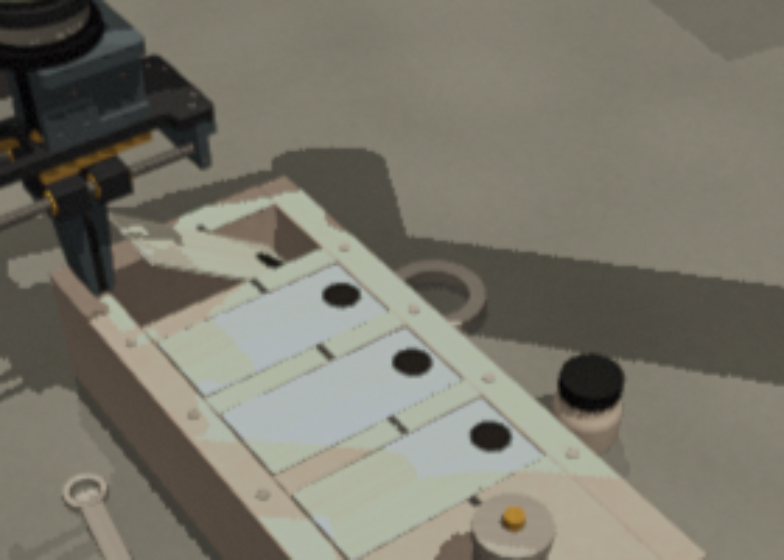

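The fingers are just beyond the raised edge. Raising slightly and pushing toward -x.

```bash
python3 -m handwheel '[[-1,-0.008,-0.0013,0.008,0,0,0],[-1,-0.010,-0.0017,0,0,0,0],[-1,-0.010,-0.0017,0,0,0,0],[-1,-0.010,-0.0017,0,0,0,0]]';python3 -m handwheel '[[-1,-0.010,-0.0017,0.002,0,0,0],[-1,-0.010,-0.0017,0.002,0,0,0],[-1,-0.010,-0.0017,0.002,0,0,0]]';python3 - <<'E'
from h import *
for n in ['side','scene']:
    f=grab_frame(n); cv2.imwrite(f'pics/{n}4.png',cv2.resize(f['color'][20:220,150:430],None,fx=2.8,fy=2.8))
E
```

```text
time_s: 8.9
ee_pos: [0.6332, -0.187, 0.1438]
orientation: [178.1, 0.3, 99.4]
force: [24.8, 10.3, 19.9]
opening: 0.0004
time_s: 9.28
ee_pos: [0.5936, -0.1935, 0.1462]
orientation: [179.5, 0.2, 99.6]
force: [0.4, 1.3, 0.8]
opening: 0.0004
```

View pics/side4.png

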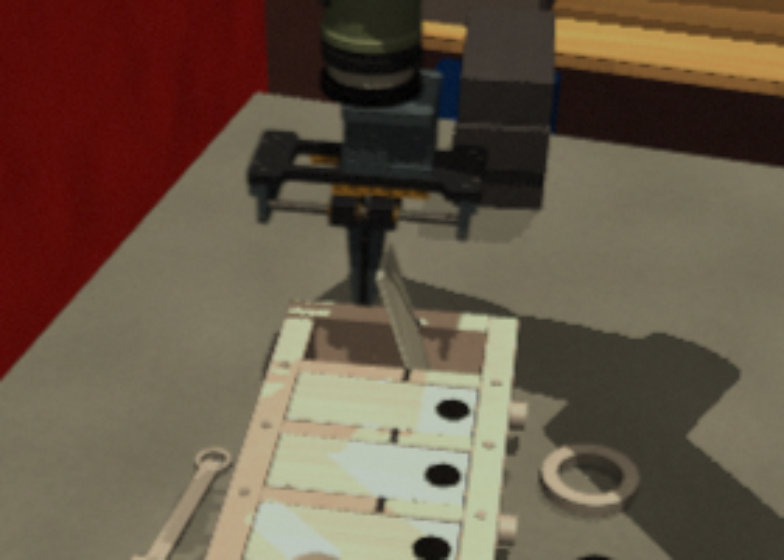

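View pics/scene4.png

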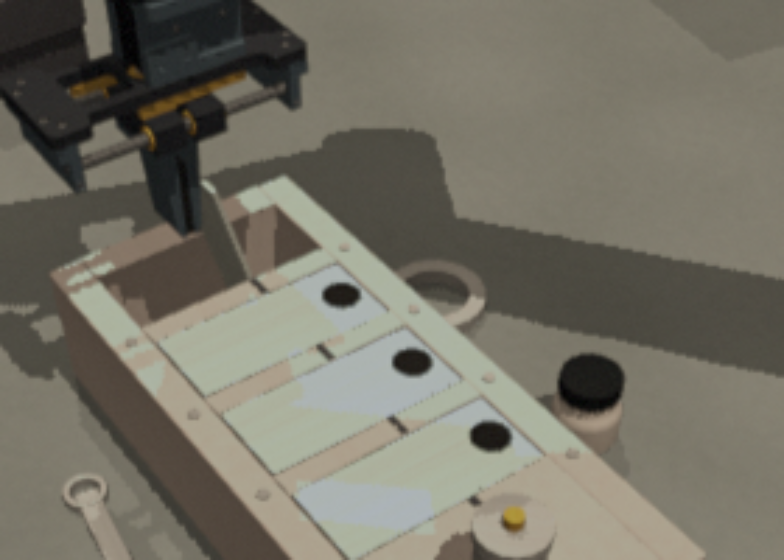

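It slid up to about 75° and the wedging force has gone. Carrying on past upright in smaller steps while watching the force.

```bash
python3 -m handwheel '[[-1,-0.008,-0.0013,0.002,0,0,0],[-1,-0.008,-0.0013,0.002,0,0,0],[-1,-0.007,-0.0012,0.002,0,0,0]]';python3 -m handwheel '[[-1,-0.006,-0.001,0.002,0,0,0],[-1,-0.004,-0.0007,0,0,0,0]]';python3 -m handwheel '[[-1,-0.002,-0.0003,0,0,0,0],[-1,-0.002,-0.0003,0,0,0,0]]';python3 - <<'E'
from h import *
for n in ['side','scene']:
    f=grab_frame(n); cv2.imwrite(f'pics/{n}5.png',cv2.resize(f['color'][20:220,150:430],None,fx=2.8,fy=2.8))
E
```

```text
time_s: 9.75
ee_pos: [0.5673, -0.1972, 0.1478]
orientation: [-179.9, -0.1, 99.5]
force: [0.1, 1.0, -0.5]
opening: 0.0004
time_s: 10.0
ee_pos: [0.5582, -0.1989, 0.1506]
orientation: [180.0, 0.0, 99.5]
force: [0.8, -0.3, -1.7]
opening: 0.0005
time_s: 10.25
ee_pos: [0.5545, -0.1995, 0.1505]
orientation: [180.0, 0.0, 99.5]
force: [1.0, 0.1, -0.4]
opening: 0.0002
```

View pics/side5.png

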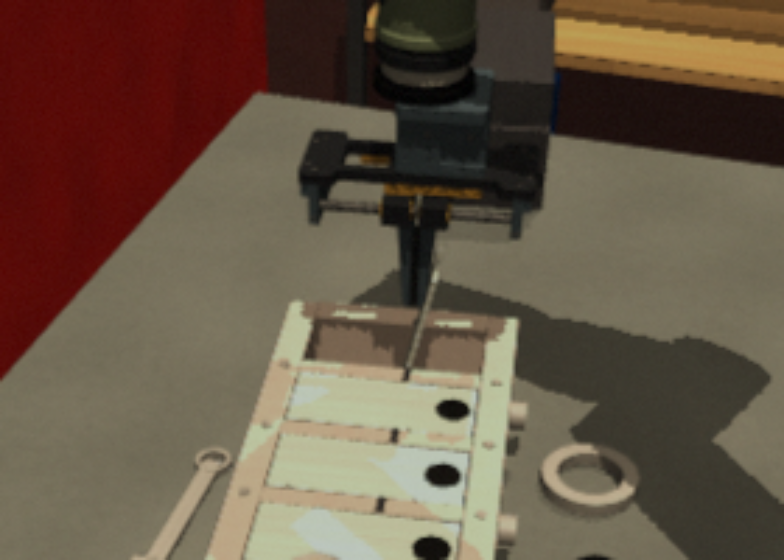

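```bash
for i in 1 ; do python3 -m handwheel '[[-1,-0.0015,-0.0002,0,0,0,0],[-1,-0.0015,-0.0002,0,0,0,0]]';python3 -m handwheel '[[-1,-0.0015,-0.0002,0,0,0,0],[-1,0,0,0,0,0,0]]'; done
```

```text
time_s: 10.6
ee_pos: [0.5517, -0.1998, 0.1505]
orientation: [180.0, 0.0, 99.5]
force: [4.4, 0.2, -2.1]
opening: 0.0009
time_s: 10.85
ee_pos: [0.5516, -0.1999, 0.1507]
orientation: [179.8, 0.0, 99.5]
force: [3.6, 0.7, -2.6]
opening: 0.0001
```

```bash
python3 -m handwheel '[[-1,-0.0015,-0.0002,0,0,0,0],[-1,-0.001,-0.0002,0,0,0,0],[-1,0,0,0,0,0,0]]'
python3 - <<'E'
from h import *
f=grab_frame('scene'); cv2.imwrite('pics/scene6.png',cv2.resize(f['color'][20:220,150:430],None,fx=2.8,fy=2.8))
E
```

```text
time_s: 11.22
ee_pos: [0.5515, -0.1999, 0.1509]
orientation: [179.5, 0.1, 99.5]
force: [11.4, 1.9, -4.9]
opening: 0.0004
```

View pics/scene6.png

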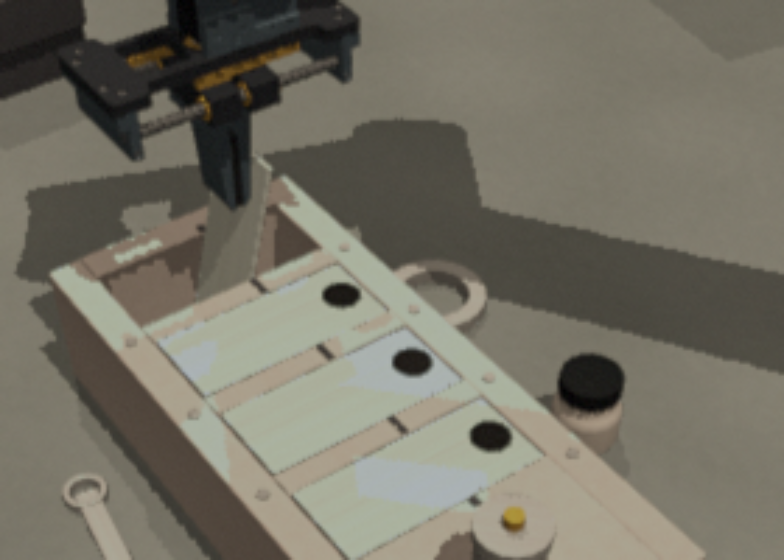

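The force rose to 11 N with no further movement, so the cover is on its stop. Backing off toward +x, then up and away.

```bash
python3 -m handwheel '[[-1,0.01,0.0017,0,0,0,0],[-1,0.03,0.005,0,0,0,0],[-1,0.04,0.0066,0.01,0,0,0],[-1,0.02,0,0.05,0,0,0],[-1,0,0,0.06,0,0,0]]';python3 -m handwheel '[[-1,0,0,0.05,0,0,0],[-1,0,0,0.02,0,0,0],[-1,0,0,0,0,0,0]]'
python3 - <<'E'
from h import *
np.set_printoptions(precision=4,suppress=True)
import pickle
for n in ['side','scene']:
    f=grab_frame(n); cv2.imwrite(f'pics/{n}7.png',cv2.resize(f['color'],(784,588)))
    pickle.dump(f,open(n+'7.pkl','wb'))
    # points of cover a above the housing
    P=np.array([pt(f,u,v) for v in range(40,240) for u in range(120,430) if f['z_map'][v,u]>0])
    H=np.array([.5557,-.1989]);ex=np.array([.986,.165]);ey=np.array([-.165,.986])
    d=P[:,:2]-H; X=d@ex;Y=d@ey;Z=P[:,2]-.098
    m=(abs(Y)<.028)&(abs(X)<.06)&(Z>.01)&(Z<.1)
    if m.sum()>5: 
        p=np.polyfit(Z[m],X[m],1); print(n,m.sum(),'theta',np.pi/2-np.arctan(p[0]),'Zmax',Z[m].max())
E
```

```text
time_s: 11.9
ee_pos: [0.6475, -0.1868, 0.2696]
orientation: [-179.7, -0.1, 99.6]
force: [0.8, -0.1, 0.1]
opening: 0.0006
time_s: 12.28
ee_pos: [0.6475, -0.1874, 0.3422]
orientation: [179.9, 0.1, 99.5]
force: [1.0, -0.3, 0.1]
opening: 0.0006
side 79 theta 1.853627943924423 Zmax 0.08655600530892979
scene 629 theta 1.8330672958621683 Zmax 0.08651445408778355
```

View pics/scene7.png

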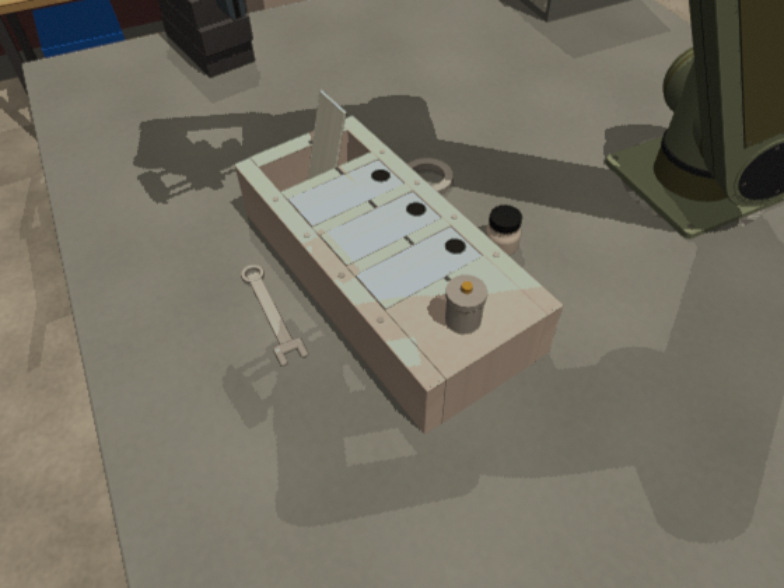

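View pics/side7.png

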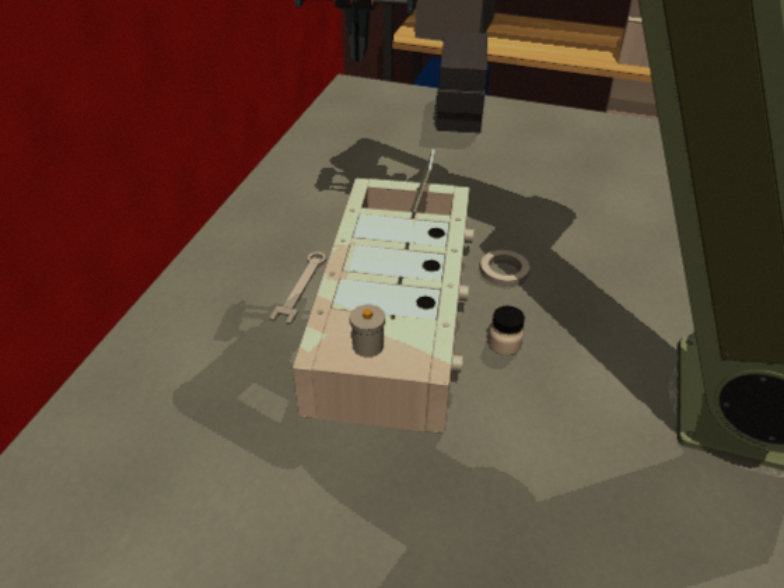

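Cover a leans open at about 1.83 rad; its edge is at (322,95) in the scene image and (432,152) in the side image. The can, ring, jar and wrench are where they started, and the arm is well clear.

```bash
python3 -c "
from rig import sign_off
print(sign_off())"
```

```text
the job is handed in; nothing more can be done
None
```

The job is done and handed in: cover a is the one that rocks, and it now leans open against its stop.

- **Finding the cover:** I pressed pads d, c and b at about 30, 22 and 19 N; each moved less than 1 mm, so they are propped. Pad a sank under about 2.5 N.
- **Opening it:** I pressed pad a down until its far end was up about 40°. With the fingers shut, I then pushed that end from beyond, past upright. At the stop the force rose to about 11 N with no further movement. There was a brief push of roughly 33 N on the fingers as the cover's edge began to slide.
- **Last checks:** After backing off, depth images gave a cover angle of 1.83 rad from the scene camera and 1.85 rad from the side camera, against 1.83 at the stop. The can, ring, jar and wrench looked unmoved; I judged that by eye and did not re-measure them. The tool was clear at 0.34 m height, and the clock read about 12.4 s.

No check failed.

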